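# Isolate the bench polisher and hold its visor up for a buff change

## Task

I want to change the buff on the bench polisher with both hands. First turn the motor off at its red rocker switch, then take the clear visor by its black bar handle, swing it up smoothly to 50 degrees from shut and keep holding it there: it has no stay and falls shut if let go, so finish still holding it. Leave the spare buff, the bar of polishing compound and the jar where they are.

Things in the scene. Friction and masses are not known exactly. Their poses are not given: they have to be found in the camera images.
- polisher: Bench polisher, fixed: white dust hood (x -136..+120, y +-140 mm, 240 high) over a buff; at its right (-y) a blue motor (109 mm thick, axis along y at x +30, z 130 mm, y -150..-309) on a plinth (x -130..+90, y -145..-280 mm, deck 55 mm high). Origin on the bench under the middle of the hood; +x from its open front to its back (roughly away from the robot), +y to its left, z up.
- rocker (a joint): Red rocker switch in the front of the plinth's deck, pivot at polisher (-88, -212, 60) mm, 26 mm wide (x), 42 long (y), black bezel 59 mm high. 0 to 0.04 rad = on: its right (-y) half, with a white line, sticks up; its left half is flat, 70 mm high. 0.44 = off: right half pressed flat to its stop, about 6 mm lower. It stays where left; some 3 N tips it.
- rocker_off (a point): The pressing point: middle of the top face of the rocker's right (-y) half; at polisher (-88, -222, 75) mm while on. Room for shut fingers from above: the motor's front is 63 mm behind it.
- visor (a joint): Opening of the clear visor, rad: 0 = shut (sloping 35 degrees down towards the front), 0.873 = 50 degrees open (then 15 degrees above level), stop at 1.6. A clear plate in an aluminium frame, 270 mm wide, 150 mm from hinge to lower edge, 0.2 to 0.5 kg with handle; turns about polisher y, opens up and back, and falls shut from any angle when let go.
- visor_hinge (a point): Middle of the visor's hinge line, on the front edge of the hood's roof, at polisher (0, 0, 240) mm; it does not move.
- visor_handle (a point): Black round bar (handle_bar) on the visor's upper face, parallel to the hinge: 14 mm thick, 134 long, on two 10 mm posts 120 mm apart. The point is mid-bar, 125 mm from the hinge along the plate, 45 mm off the plate. Shut: at polisher (-128, 0, 205) mm; at 50 degrees: (-109, 0, 316). Round, so it can turn between finger pads that hold it from above.
- spare_buff: Loose grey cloth buff with brown centre, a disc 100 mm in diameter and 20 mm thick, lying flat on the bench in front of the hood, to the left. Origin at the middle of its underside. Not to be moved.
- compound_bar: Loose brown bar of polishing compound in a paper sleeve, 34 x 110 x 30 mm, lying on the bench in front of the hood. Origin at the middle of its underside, y along it. Not to be moved.
- jar: Small glass jar with metal cap, 60 mm in diameter, 70 mm high, on the bench to the left of the hood. Origin at the middle of its underside. Not to be moved.

How it is judged:
On the way, in this order (a step that is already met when the one before it is completed fails the run):
1. the rocker switch is turned off, the visor still shut (value of joint rocker above 0.37 rad and value of joint visor below 0.1 rad), for 0.1 s.
2. the visor, held by its handle, is on its way up (value of joint visor above 0.35 rad and contact force between handle_bar and the fingers above 0.5 N), for 0.1 s.
At the end, for the whole second after the job is handed in: The visor stands still 45 to 55 degrees open, held by its handle in the robot's fingers (nothing else carries it), the rocker switch is fully off, and the spare buff, compound bar and jar are within 30 mm of where they were (value of joint visor between 0.785 and 0.96 rad and velocity of joint visor between -0.05 and 0.05 rad/s and contact force between handle_bar and the fingers above 0.5 N and value of joint rocker above 0.37 rad and distance of each of spare_buff, compound_bar, jar from where it was at the start of the episode below 0.03 m); the arm keeps its last pose, push and grip.
It fails at once if the visor is opened while the motor switch is still on (value of joint visor above 0.12 rad and value of joint rocker below 0.3 rad).
It fails at once if the visor is flung up or dropped (over 1.5 rad/s) (velocity of joint visor above 1.5 rad/s or velocity of joint visor below -1.5 rad/s).
It fails at once if the spare buff, compound bar or jar is shoved or tipped (distance of any of spare_buff, compound_bar, jar from where it was at the start of the episode above 0.03 m or angle between jar's own z axis and vertical above 0.5 rad).
It also fails if it takes over 53 s, if anything falls off the work surface, if the arm or the gripper's body presses on something with over 40 N, if the wrist force passes 120 N, or if a joint passes its speed limit or range.

## Robot

A 7-joint arm with a two-finger parallel gripper is mounted at the origin on the work surface. World frame = base frame: x ahead of the robot, y to its left, z up, the work surface at z = 0. Lengths are in m, angles in rad, forces in N, time in s.
With the tool pointing down it reaches from about 0.425 to 0.975 m from the base axis. Payload 16.7 kg.
Tool frame: the origin (TCP) lies at the very end of the fingers, on their centre line; the grasp point (between the pads) lies 19 mm behind it; z points along the fingers, y is the line along which they close (so a half turn about z gives the same grasp; the last joint's range is limited). The gripper opens to 85 mm and grips with 20 to 120 N. Pads are 22 mm wide; open, the fingers measure 114 mm over their backs; the gripper's body (76 mm by 85 mm) begins 54 mm behind the grasp point. The pads swing forward as they close: fully open they stand 13 mm farther back than shut.
Start: joints at [1.141, 0.426, 0.074, 1.606, -0.034, 1.111, -0.067], TCP at [0.187, -0.649, 0.231] pointing down, gripper open.
Joint ranges: [-2.85, 2.85], [-0.5, 2.14], [-1.23, 1.37], [0.21, 2.46], [-1.02, 4.16], [0.16, 2.05], [-2.73, 2.73]. Speed limits (rad/s): [1.89, 1.89, 2.39, 2.39, 3.01, 3.01, 3.01].

## Interface

Orientations are given as a rotation vector (axis times angle).
In Python, from workcell import status, camera, calibration, env gives the robot as it stands.
- The arm moves only by the tool step_arm, never from a script. Its argument "motion" is a list of rows, each an object with "xyz": the shift along the tool's x, y, z in m, a list of three; "twist": the turn about the tool's z in rad; "jaw": the finger opening in m, from 0 to 0.0854. A call has 1 to 12 rows; each row is the pose to reach, as a shift and turn from the pose commanded when the call began, along the tool's axes at that moment; what a row does not reach only later rows make up. A row lasts 1/8 s, in which the tool goes at most 62.5 mm and 10.7 degrees, less where a joint would pass 70% of its speed; a pose out of reach is approached as far as the arm can. A call with a gripper value outside its range is refused whole. The fingers move at their own pace and stop on an object; the grip force is fixed at half the most. Time passes only in rows, so rows that repeat a pose let the fingers close. It gives the time, the measured TCP pose, the force, the opening and the grip force at its end, in the units of the state.
- status.read_state(): the state, without advancing time (a new reading comes with each control period).
- camera(name): name is "side" or "top"; returns the picture (420x560x3 uint8, red, green, blue); there is no depth.
- calibration(name): a dict with "intrinsics" (3x3 intrinsics, pixels), "rvec" (rotation vector, rad) and "tvec" (3), from world to camera coordinates, as OpenCV has them. Camera axes: x right, y down, z forward; pixel columns grow to the right and rows downward; lengths in m; the calibration is good to about 2 mm. A picture is of the moment at which its call begins. calibration takes no time and is no camera call.
- env.finish_job(): hands the job in; it is judged then, once.
The state is a dict: "t": time; "qpos": joint angles; "qvel": joint speeds; "effort": joint torques, N m; "tool_pos": TCP position; "ee_rot": TCP orientation; "ft_force": force on the tool from outside, world axes, zero at the start; "ft_torque": the same for the moment, N m; "opening": finger opening in m; "grasp_force": force on a finger pad.
Only numpy, scipy, OpenCV 4.12 (cv2) and the standard library are available. Lean on these libraries where they do the work, as an engineer would, in place of code of your own. Each camera call takes 0.05 s, during which the arm holds its last target. There are 200 camera calls.

## Working session

There is one attempt and no reset: what is moved stays moved. The work goes in short steps, Python scripts to look and compute and a tool call to move; the robot and the scene stay as the last step left them, time stands still between calls to the robot, and variables do not carry over. Pictures are saved under pics/ and viewed, at most 10 in all, crops included, and the job is handed in when it is done.

Besides the shell and the picture viewer there is one more tool, called after ">>>" as name(argument=value, ...), one argument or row to a line, values as JSON. step_arm: Moves the arm, as the interface text tells. Its arguments: {"type":"object","properties":{"motion":{"type":"array"}},"required":["motion"]}

```bash
mkdir -p pics
python3 - <<'E'
from workcell import status,camera,calibration
import cv2,numpy as np
s=status.read_state()
for k in("t","tool_pos","ee_rot","ft_force","opening"):print(k,s[k])
for n in("side","top"):
    cv2.imwrite(f"pics/{n}0.png",camera(n)[:,:,::-1]);c=calibration(n)
    R=cv2.Rodrigues(np.array(c["rvec"],float))[0];print(n,c["intrinsics"],-R.T@np.ravel(c["tvec"]),R[2])
E
```

```text
t 0.0
tool_pos [ 0.18691193 -0.64816355  0.23061257]
ee_rot [-3.10942797e+00 -4.39383390e-01  3.87757376e-04]
ft_force [ 0.48244391 -0.0864758  -0.29829348]
opening 0.08538109020923729
side [[487.11993933   0.         276.19236138]
 [  0.         487.11993933 207.69755282]
 [  0.           0.           1.        ]] [0.24996418 0.61873686 0.87952711] [ 0.30996603 -0.5482384  -0.77675975]
top [[498.10704157   0.         281.8153606 ]
 [  0.         498.10704157 204.89801913]
 [  0.           0.           1.        ]] [0.48373786 0.11594332 1.09680219] [ 0.09145675 -0.01766442 -0.99565236]
```

View pics/side0.png

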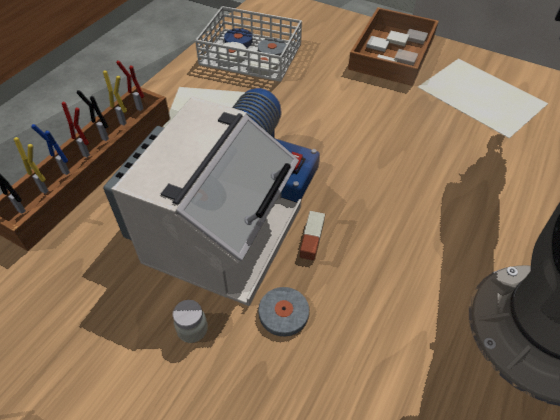

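View pics/top0.png

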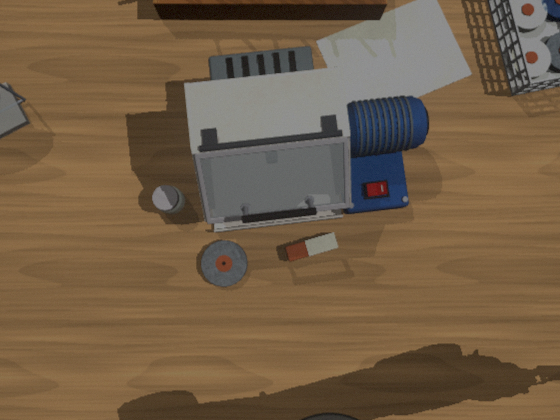

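Side view: bar handle runs (260,213)–(287,170), and the rocker is partly hidden at (296,160). Top view: rocker at (376,189), bar (243,217)–(315,211), with the buff, compound and jar in front and to the left.

```bash
cat > h.py <<'E'
import cv2,numpy as np
from workcell import status,camera,calibration
from scipy.spatial.transform import Rotation as Ro
def ray(n,p):
    c=calibration(n);R=cv2.Rodrigues(np.array(c["rvec"],float))[0]
    d=R.T@np.linalg.solve(np.array(c["intrinsics"]),[p[0],p[1],1]);return -R.T@np.ravel(c["tvec"]),d/np.linalg.norm(d)
def plane(n,p,z):
    o,d=ray(n,p);return o+d*(z-o[2])/d[2]
def tri(a,b):
    A=np.zeros((3,3));v=np.zeros(3)
    for o,d in(ray("top",a),ray("side",b)):
        P=np.eye(3)-np.outer(d,d);A+=P;v+=P@o
    return np.linalg.solve(A,v)
def blob(m,box):
    x0,y0,x1,y1=box;k=np.zeros(m.shape,np.uint8);k[y0:y1,x0:x1]=m[y0:y1,x0:x1]
    n,l,s,c=cv2.connectedComponentsWithStats(k);i=1+np.argmax(s[1:,4])
    r=cv2.minAreaRect(np.argwhere(l==i)[:,::-1].astype(np.float32));return c[i],s[i],r
def tool(v):
    s=status.read_state();return Ro.from_rotvec(s["ee_rot"]).inv().apply(v)
E
python3 - <<'E'
from h import *
t=cv2.imread("pics/top0.png").astype(int);s=cv2.imread("pics/side0.png").astype(int)
b,g,r=t[...,0],t[...,1],t[...,2]
rc=blob(((r>90)&(r>2.5*g)&(r>2.5*b)).astype(np.uint8),(350,170,405,210));print("rocker",rc)
print(plane("top",rc[2][0],.073))
E_=[]
for n,im,box,th in(("top",t,(235,202,325,226),45),("side",s,(252,160,296,222),45)):
    q=blob((im.max(2)<th).astype(np.uint8),box);(c,(w,h),a)=q[2];p=cv2.boxPoints(q[2]);print(n,q)
    p=p[np.argsort(p[:,0])]
    e=[p[:2].mean(0),p[2:].mean(0)];print(e);E_.append(e)
L=[plane("top",p,.205) for p in E_[0]];print("plane",L,(L[0]+L[1])/2,np.linalg.norm(L[0]-L[1]))
T=[tri(a,b_) for a,b_ in zip(*E_)];print("tri",T,(T[0]+T[1])/2,np.linalg.norm(T[0]-T[1]))
print("tool axes",Ro.from_rotvec(status.read_state()["ee_rot"]).as_matrix().round(3))
E
```

```text
rocker (array([375.67179487, 188.59487179]), array([367, 182,  20,  14, 195], dtype=int32), ((376.3399353027344, 188.37998962402344), (11.596551895141602, 18.667617797851562), 81.8698959350586))
[ 0.61103906 -0.09887949  0.073     ]
top (array([278.77091633, 214.70717131]), array([242, 208,  74,  15, 502], dtype=int32), ((278.6401062011719, 214.70465087890625), (6.814549446105957, 73.78194427490234), 83.36748504638672))
[array([241.99603, 218.96559], dtype=float32), array([315.28418, 210.44371], dtype=float32)]
side (array([272.71354167, 190.421875  ]), array([256, 164,  34,  54, 384], dtype=int32), ((272.70172119140625, 190.1127471923828), (7.034898281097412, 60.51552963256836), 29.19748306274414))
[array([257.94135, 216.52606], dtype=float32), array([287.4621 , 163.69943], dtype=float32)]
plane [array([0.54078929, 0.17164509, 0.205     ]), array([0.55527209, 0.03999938, 0.205     ])] [0.54803069 0.10582223 0.205     ] 0.13243996272612593
tri [array([0.54058393, 0.17175035, 0.19805251]), array([0.55424259, 0.03982707, 0.20755697])] [0.54741326 0.10578871 0.20280474] 0.1329685877933345
tool axes [[ 0.961  0.277 -0.   ]
 [ 0.277 -0.961  0.001]
 [-0.    -0.001 -1.   ]]
```

>>> step_arm(
  motion=[
    {"xyz": [0.05,-0.035,0],"twist": -0.13,"jaw": 0},
    {"xyz": [0.1,-0.07,0],"twist": -0.26,"jaw": 0},
    {"xyz": [0.15,-0.105,0],"twist": -0.39,"jaw": 0},
    {"xyz": [0.2,-0.14,0],"twist": -0.52,"jaw": 0},
    {"xyz": [0.25,-0.175,0],"twist": -0.65,"jaw": 0},
    {"xyz": [0.3,-0.21,0.005],"twist": -0.78,"jaw": 0},
    {"xyz": [0.35,-0.245,0.01],"twist": -0.91,"jaw": 0},
    {"xyz": [0.4,-0.28,0.015],"twist": -1.04,"jaw": 0},
    {"xyz": [0.45,-0.32,0.02],"twist": -1.17,"jaw": 0},
    {"xyz": [0.5,-0.36,0.025],"twist": -1.3,"jaw": 0},
    {"xyz": [0.557,-0.399,0.03],"twist": -1.4,"jaw": 0},
    {"xyz": [0.557,-0.399,0.03],"twist": -1.4,"jaw": 0},
  ],
)

```text
t: 1.6
tool_pos: [0.6133, -0.106, 0.2006]
ee_rot: [-2.087, -2.346, -0.002]
ft_force: [-0.2, -0.2, 0.9]
opening: 0.0003
grasp_force: 0.0
```

>>> step_arm(
  motion=[
    {"xyz": [0,0,0.08],"twist": 0,"jaw": 0},
    {"xyz": [0,0,0.09],"twist": 0,"jaw": 0},
    {"xyz": [0,0,0.09],"twist": 0,"jaw": 0},
  ],
)

```text
t: 1.98
tool_pos: [0.61, -0.1112, 0.1093]
ee_rot: [-2.095, -2.337, 0.004]
ft_force: [0.1, -0.5, 0.9]
opening: -0.0
grasp_force: 0.0
```

Run:
```python
from h import *
s=status.read_state();print(s["tool_pos"],s["ft_force"],Ro.from_rotvec(s["ee_rot"]).as_matrix().round(3))
a=camera("top");b=camera("side")
im=np.hstack([cv2.resize(a[130:250,300:440],None,fx=3,fy=3),cv2.resize(b[90:210,230:350],None,fx=3,fy=3)])
cv2.imwrite("pics/r1.png",im[:,:,::-1])
```

```text
[ 0.60998662 -0.11121799  0.10926918] [ 0.13786368 -0.53917556  0.92700711] [[-0.109  0.994 -0.004]
 [ 0.994  0.109  0.001]
 [ 0.001 -0.004 -1.   ]]
```

View pics/r1.png

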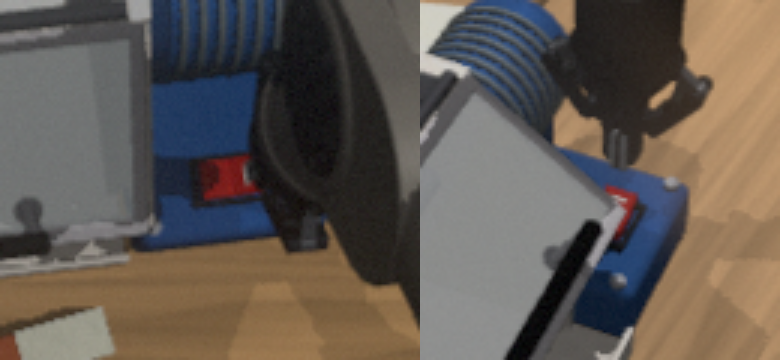

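The shut fingers stand above the right, white-lined half of the rocker. Pressing.

>>> step_arm(
  motion=[
    {"xyz": [0,0.002,0.028],"twist": 0,"jaw": 0},
    {"xyz": [0,0.002,0.034],"twist": 0,"jaw": 0},
    {"xyz": [0,0.002,0.038],"twist": 0,"jaw": 0},
    {"xyz": [0,0.002,0.041],"twist": 0,"jaw": 0},
    {"xyz": [0,0.002,0.042],"twist": 0,"jaw": 0},
  ],
)

```text
t: 2.7
tool_pos: [0.6142, -0.1108, 0.0703]
ee_rot: [2.095, 2.339, 0.001]
ft_force: [0.5, -1.8, 2.5]
opening: 0.0001
grasp_force: 1.4
```

>>> step_arm(
  motion=[
    {"xyz": [0,0,0.003],"twist": 0,"jaw": 0},
    {"xyz": [0,0,0.005],"twist": 0,"jaw": 0},
    {"xyz": [0,0,0.006],"twist": 0,"jaw": 0},
  ],
)

```text
t: 3.08
tool_pos: [0.6149, -0.111, 0.0685]
ee_rot: [2.094, 2.337, 0.001]
ft_force: [-29.7, -1.2, 86.0]
opening: 0.0003
grasp_force: 42.5
```

>>> step_arm(
  motion=[
    {"xyz": [0,0,-0.01],"twist": 0,"jaw": 0},
    {"xyz": [0,0,-0.06],"twist": 0,"jaw": 0},
    {"xyz": [0,0,-0.12],"twist": 0,"jaw": 0},
    {"xyz": [-0.06,0,-0.18],"twist": 0,"jaw": 0},
    {"xyz": [-0.06,0,-0.22],"twist": 0,"jaw": 0},
    {"xyz": [-0.06,0,-0.22],"twist": 0,"jaw": 0},
  ],
)

```text
t: 3.82
tool_pos: [0.6219, -0.1717, 0.288]
ee_rot: [2.094, 2.334, 0.005]
ft_force: [-0.1, -0.1, -1.0]
opening: -0.0002
grasp_force: 0.0
```

Run:
```python
from h import *
s=status.read_state();print(s["t"],s["tool_pos"],s["ft_force"])
a=camera("top");b=camera("side")
im=np.hstack([cv2.resize(a[130:250,300:440],None,fx=3,fy=3),cv2.resize(b[90:210,230:350],None,fx=3,fy=3)])
cv2.imwrite("pics/r2.png",im[:,:,::-1])
```

```text
3.825 [ 0.62185844 -0.17171183  0.28797403] [-0.07309222 -0.11316194 -1.02472201]
```

View pics/r2.png

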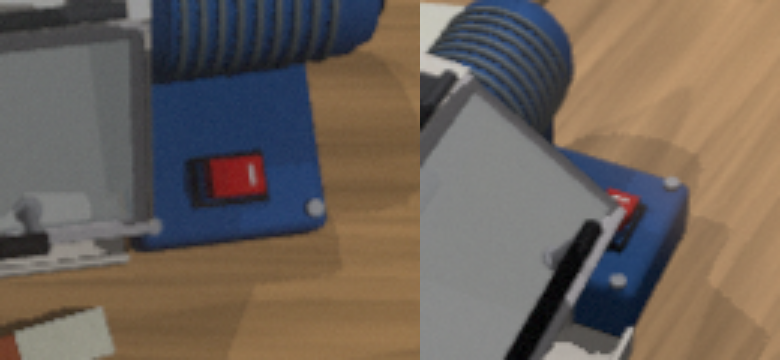

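The rocker's red face now leans right and its black left flank shows (crop 187–212), so it is off. The visor is still shut. Going above the handle.

>>> step_arm(
  motion=[
    {"xyz": [0.02,-0.043,-0.02],"twist": 0,"jaw": 0.04},
    {"xyz": [0.08,-0.043,-0.02],"twist": 0,"jaw": 0.04},
    {"xyz": [0.14,-0.043,-0.02],"twist": 0,"jaw": 0.04},
    {"xyz": [0.2,-0.043,-0.02],"twist": 0,"jaw": 0.04},
    {"xyz": [0.25,-0.043,-0.01],"twist": 0,"jaw": 0.04},
    {"xyz": [0.284,-0.043,0.02],"twist": 0,"jaw": 0.04},
    {"xyz": [0.284,-0.043,0.04],"twist": 0,"jaw": 0.04},
    {"xyz": [0.284,-0.043,0.04],"twist": 0,"jaw": 0.04},
    {"xyz": [0.284,-0.043,0.04],"twist": 0,"jaw": 0.04},
  ],
)

```text
t: 5.05
tool_pos: [0.5463, 0.1072, 0.2435]
ee_rot: [-2.096, -2.34, 0.0]
ft_force: [0.4, -0.0, -0.3]
opening: 0.0399
grasp_force: 0.0
```

Run:
```python
from h import *
s=status.read_state();print(s["t"],s["tool_pos"],s["opening"],s["ft_force"],Ro.from_rotvec(s["ee_rot"]).as_matrix().round(3), tool(np.array([.548,.106,.184])-s["tool_pos"]))
b=camera("side")
cv2.imwrite("pics/h1.png",cv2.resize(b[100:280,170:390],None,fx=3,fy=3)[:,:,::-1])
```

```text
5.05 [0.5463058  0.10721891 0.2435426 ] 0.039868876270723025 [ 0.44160362 -0.00688348 -0.32775998] [[-0.109  0.994 -0.   ]
 [ 0.994  0.109  0.   ]
 [ 0.    -0.    -1.   ]] [-0.00140624  0.00157212  0.05954182]
```

View pics/h1.png

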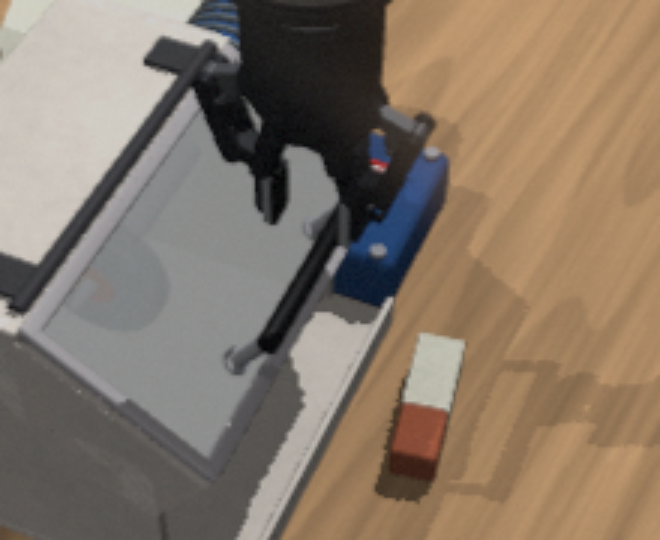

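The two fingers straddle the bar (crop (270,215) and (350,230), bar between (268,345) and (340,215)). Descending and gripping.

>>> step_arm(
  motion=[
    {"xyz": [-0.001,0.002,0.02],"twist": 0,"jaw": 0.04},
    {"xyz": [-0.001,0.002,0.035],"twist": 0,"jaw": 0.04},
    {"xyz": [-0.001,0.002,0.048],"twist": 0,"jaw": 0.04},
    {"xyz": [-0.001,0.002,0.056],"twist": 0,"jaw": 0.04},
    {"xyz": [-0.001,0.002,0.058],"twist": 0,"jaw": 0.04},
    {"xyz": [-0.001,0.002,0.058],"twist": 0,"jaw": 0.04},
  ],
)

```text
t: 5.85
tool_pos: [0.5486, 0.1067, 0.1855]
ee_rot: [2.096, 2.34, 0.0]
ft_force: [0.5, 1.1, -0.1]
opening: 0.0401
grasp_force: 0.0
```

>>> step_arm(
  motion=[
    {"xyz": [0,0,0],"twist": 0,"jaw": 0.02},
    {"xyz": [0,0,0],"twist": 0,"jaw": 0.014},
    {"xyz": [0,0,0],"twist": 0,"jaw": 0.005},
    {"xyz": [0,0,0],"twist": 0,"jaw": 0.005},
    {"xyz": [0,0,0],"twist": 0,"jaw": 0.005},
  ],
)

```text
t: 6.48
tool_pos: [0.5474, 0.1065, 0.1857]
ee_rot: [-2.095, -2.34, 0.003]
ft_force: [-10.3, -1.7, 7.9]
opening: 0.0123
grasp_force: 58.4
```

Run:
```python
from h import *
s=status.read_state();print(s["tool_pos"],s["ft_force"],s["ft_torque"],s["opening"],s["grasp_force"])
R=np.hypot(125,45);p0=np.arctan2(-35,128)
# polisher +x = tool y, up = -tool z
for a in np.arange(0,51,2.5):
    p=p0+np.radians(a);print(a,np.round([-R*np.cos(p)+R*np.cos(p0),-(R*np.sin(p)-R*np.sin(p0))],1))
```

```text
[0.54738005 0.10650087 0.18565023] [-10.26805854  -1.70555931   7.85456386] [-0.28609241  2.06243596 -0.00928615] 0.012284644897219019 58.36819052696228
0.0 [ 0. -0.]
2.5 [-1.4 -5.6]
5.0 [ -2.6 -11.3]
7.5 [ -3.5 -17. ]
10.0 [ -4.1 -22.8]
12.5 [ -4.5 -28.6]
15.0 [ -4.7 -34.4]
17.5 [ -4.6 -40.2]
20.0 [ -4.3 -45.9]
22.5 [ -3.7 -51.7]
25.0 [ -2.8 -57.4]
27.5 [ -1.7 -63.1]
30.0 [ -0.4 -68.8]
32.5 [  1.2 -74.3]
35.0 [  3.1 -79.8]
37.5 [  5.2 -85.3]
40.0 [  7.5 -90.6]
42.5 [ 10.  -95.8]
45.0 [  12.8 -100.9]
47.5 [  15.7 -105.8]
50.0 [  18.9 -110.7]
```

>>> step_arm(
  motion=[
    {"xyz": [0,-0.002,-0.003],"twist": 0,"jaw": 0.005},
    {"xyz": [0,-0.0035,-0.011],"twist": 0,"jaw": 0.005},
    {"xyz": [0,-0.0045,-0.017],"twist": 0,"jaw": 0.005},
    {"xyz": [0,-0.005,-0.023],"twist": 0,"jaw": 0.005},
    {"xyz": [0,-0.0055,-0.029],"twist": 0,"jaw": 0.005},
    {"xyz": [0,-0.0057,-0.034],"twist": 0,"jaw": 0.005},
    {"xyz": [0,-0.0057,-0.034],"twist": 0,"jaw": 0.005},
  ],
)

```text
t: 7.35
tool_pos: [0.5427, 0.1059, 0.2197]
ee_rot: [2.096, 2.34, 0.0]
ft_force: [-1.4, 1.1, -3.8]
opening: 0.012
grasp_force: 58.6
```

Run:
```python
from h import *
s=status.read_state();print(s["tool_pos"],s["ft_force"],s["ft_torque"],s["opening"],s["grasp_force"])
b=camera("side")
cv2.imwrite("pics/v1.png",cv2.resize(b[60:280,150:390],None,fx=2,fy=2)[:,:,::-1])
```

```text
[0.54270305 0.10592272 0.21967178] [-1.39826127  1.06103369 -3.78538427] [ 0.24342787  0.22878109 -0.0022327 ] 0.01203590472431122 58.62335443496704
```

View pics/v1.png

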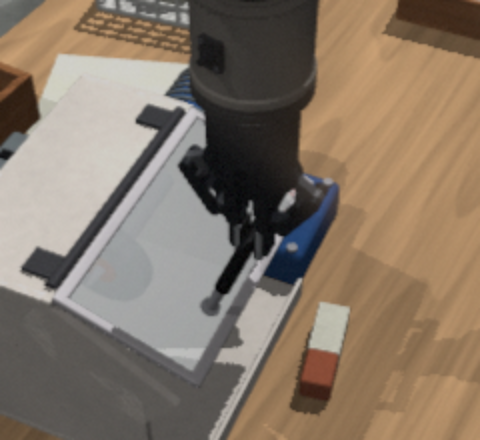

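The fingers hold the bar and the visor has lifted to about 15°, with low forces. Continuing along the arc.

>>> step_arm(
  motion=[
    {"xyz": [0,0,-0.003],"twist": 0,"jaw": 0.005},
    {"xyz": [0,0.0002,-0.0085],"twist": 0,"jaw": 0.005},
    {"xyz": [0,0.0007,-0.0145],"twist": 0,"jaw": 0.005},
    {"xyz": [0,0.0015,-0.02],"twist": 0,"jaw": 0.005},
    {"xyz": [0,0.0025,-0.026],"twist": 0,"jaw": 0.005},
    {"xyz": [0,0.0037,-0.0315],"twist": 0,"jaw": 0.005},
    {"xyz": [0,0.0051,-0.037],"twist": 0,"jaw": 0.005},
    {"xyz": [0,0.0068,-0.0427],"twist": 0,"jaw": 0.005},
    {"xyz": [0,0.0088,-0.048],"twist": 0,"jaw": 0.005},
    {"xyz": [0,0.011,-0.0535],"twist": 0,"jaw": 0.005},
    {"xyz": [0,0.0122,-0.0562],"twist": 0,"jaw": 0.005},
    {"xyz": [0,0.0122,-0.0562],"twist": 0,"jaw": 0.005},
  ],
)

```text
t: 8.9
tool_pos: [0.5529, 0.1071, 0.2756]
ee_rot: [-2.094, -2.339, 0.006]
ft_force: [-17.9, -1.3, 1.5]
opening: 0.0119
grasp_force: 58.9
```

>>> step_arm(
  motion=[
    {"xyz": [0,0,-0.003],"twist": 0,"jaw": 0.005},
    {"xyz": [0,0.001,-0.0075],"twist": 0,"jaw": 0.005},
    {"xyz": [0,0.0035,-0.012],"twist": 0,"jaw": 0.005},
    {"xyz": [0,0.006,-0.016],"twist": 0,"jaw": 0.005},
    {"xyz": [0,0.0085,-0.0195],"twist": 0,"jaw": 0.005},
    {"xyz": [0,0.009,-0.02],"twist": 0,"jaw": 0.005},
    {"xyz": [0,0.009,-0.02],"twist": 0,"jaw": 0.005},
    {"xyz": [0,0.009,-0.02],"twist": 0,"jaw": 0.005},
  ],
)

```text
t: 9.9
tool_pos: [0.5626, 0.1081, 0.2957]
ee_rot: [-2.095, -2.339, 0.004]
ft_force: [-15.0, -1.4, 0.6]
opening: 0.0117
grasp_force: 59.2
```

Run:
```python
from h import *
s=status.read_state();print(s["tool_pos"],s["ft_force"],s["opening"],s["grasp_force"])
p=np.array(s["tool_pos"]);h=np.array([.6752,.1199]);u=np.array([.994,.110])
x=(p[:2]-h)@u;z=p[2]+.0193-.24;print(x,z,"open deg",np.degrees(np.arctan2(z,-x))+15.29,np.hypot(x,z))
a=camera("top");b=camera("side")
cv2.imwrite("pics/v2.png",np.hstack([b[60:340,150:420],a[60:340,150:440]])[:,:,::-1])
```

```text
[0.56260193 0.10814297 0.29570259] [-14.96964021  -1.3610171    0.61485799] 0.011667328934428782 59.18578863143921
-0.11321575550332146 0.07500259141671078 open deg 48.813472061157434 0.13580572894178625
```

View pics/v2.png

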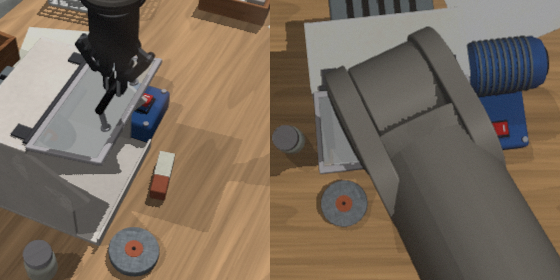

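The side view shows the visor up, slightly above level, with its front-left corner near full-image (250,220). Buff, compound and jar look undisturbed. Checking the angle from that corner.

Run:
```python
from h import *
c=calibration("side")
for a in(0,45,50,55):
    e=np.radians(a-35);P=[]
    for y in(135,):
        x,z=-150*np.cos(e),240+150*np.sin(e)
        P.append([.6752+(.994*x-.11*y)/1000,.1199+(.11*x+.994*y)/1000,z/1000])
    print(a,cv2.projectPoints(np.array(P),np.array(c["rvec"],float),np.array(c["tvec"],float),np.array(c["intrinsics"]),None)[0].ravel())
b=camera("side");cv2.imwrite("pics/v3.png",cv2.resize(b[160:250,150:290],None,fx=5,fy=5)[:,:,::-1])
s=status.read_state();print(s["ft_force"],s["grasp_force"],np.abs(s["qvel"]).max())
```

```text
0 [239.1054028  258.97735716]
45 [249.41208209 225.31515186]
50 [247.45615112 219.78856211]
55 [244.81416261 214.0183195 ]
[-14.02881885  -1.34991045   2.76996712] 59.183510541915894 0.0017024000219296516
```

View pics/v3.png

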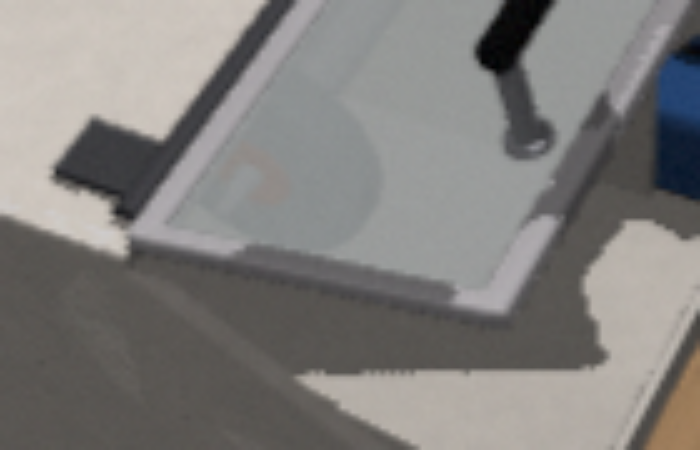

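Run:
```python
import cv2
b=cv2.imread("pics/side0.png");cv2.imwrite("pics/s0c.png",cv2.resize(b[170:280,150:290],None,fx=5,fy=5))
```

```text
(no output)
```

View pics/s0c.png

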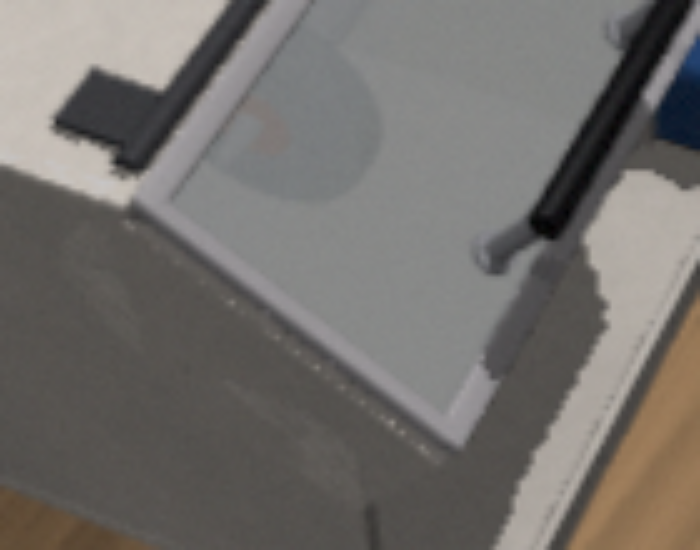

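The corner is at (252,223), which puts the visor at about 48°. The TCP height says 49–50°. I'll raise it slightly to centre it, let it settle and hand in.

>>> step_arm(
  motion=[
    {"xyz": [0,0,-0.001],"twist": 0,"jaw": 0.005},
    {"xyz": [0,0.0005,-0.002],"twist": 0,"jaw": 0.005},
    {"xyz": [0,0.001,-0.003],"twist": 0,"jaw": 0.005},
    {"xyz": [0,0.001,-0.003],"twist": 0,"jaw": 0.005},
    {"xyz": [0,0.001,-0.003],"twist": 0,"jaw": 0.005},
    {"xyz": [0,0.001,-0.003],"twist": 0,"jaw": 0.005},
    {"xyz": [0,0.001,-0.003],"twist": 0,"jaw": 0.005},
    {"xyz": [0,0.001,-0.003],"twist": 0,"jaw": 0.005},
  ],
)

```text
t: 11.05
tool_pos: [0.5645, 0.1083, 0.2991]
ee_rot: [-2.096, -2.34, 0.001]
ft_force: [-8.4, -0.5, 1.9]
opening: 0.0118
grasp_force: 58.9
```

Run:
```python
from workcell import env,status
s=status.read_state();print(s["tool_pos"],s["ft_force"],s["grasp_force"],abs(s["qvel"]).max())
print(env.finish_job())
```

```text
[0.56449515 0.10834959 0.29905632] [-8.37177976 -0.45808625  1.90478921] 58.855018615722656 0.0013906055166423036
the job is handed in; nothing more can be done
None
```

The job is handed in, with no verdict returned: by my measurements the rocker is off, the fingers still hold the visor by its handle at about 50 degrees, and the spare buff, compound bar and jar look undisturbed.

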